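# Size a socket in the thumbwheel gauge

### The job

Take the socket with the red band out of the wooden case and stand it upright on the deck of the bench gauge, between the end stop and the open sliding jaw and near the middle of their width, and let go of it. Then roll the recessed brass thumbwheel with a fingertip until the sliding jaw has pushed the socket against the end stop and holds it snugly between both, and leave it so. Press the wheel gently (about 5 N moves it, 18 N harms it), stop as soon as the socket is snug (a few newtons, never 15 N), move the jaw only by its wheel, never by pushing it, and leave the other things on the bench where they are.

Things in the scene. Friction and masses are not known exactly. Their poses are not given: they have to be found in the camera images.
- socket_red: Chromed deep socket, a plain cylinder 24 mm in diameter and 50 mm tall, about 0.13 kg, with a red band near the top and a red top face; origin at the centre of its foot, z up its axis. It starts upright in one of the case's three holes (27 mm wide, 15 mm deep), its upper 35 mm standing out; which hole varies.
- socket_blue: The same kind of socket with a blue band, in another hole of the case. Bystander.
- socket_yellow: The same kind of socket with a yellow band, in another hole of the case. Bystander.
- case: Fixed wooden socket case, 100 mm (x) by 200 mm (y) by 28 mm high, red-lined, its open lid (12 mm high) lying flat on its +x side from x = 53 to 153 mm. Origin at the centre of the underside. The three holes stand in a row along its y axis at y = -55, 0 and 55 mm, so a gripper closes on a socket along the case's x axis.
- gauge: Fixed bench sizing gauge. Grey base 100 mm (x) by 300 mm (y), its deck 20 mm above the underside; origin at the centre of the underside, z up. Along its y axis: end stop near y = -110 mm, open throat, sliding jaw, and from y = 50 to 130 mm a blue housing (70 mm in x, top 55 mm above the underside) with the thumbwheel in a slot. A dark bar 14 mm wide joins jaw and housing.
- anvil: The gauge's end stop, a steel block 50 mm wide (x), 22 mm thick and 40 mm high, standing on the deck. Origin at the middle of the foot of its flat face, at deck height; its y axis is the gauge's y axis and the face looks to +y. Its place along the gauge differs by up to 10 mm either way from start to start; it does not move.
- jaw: Sliding jaw, steel block 50 mm wide (x), 18 mm thick, 40 mm high, yellow stripe on top. Origin: middle of the foot of its flat face, at deck height; y axis as the gauge's, the face looks to -y, to the end stop. Starts 50 to 70 mm from the end stop and closes towards -y. About 3 N of friction holds it where the wheel leaves it, also when it presses on a part.
- slot (a point): Centre of the thumbwheel's slot (18 mm wide in x, 54 mm long in y) at the level of the blue housing's top; axes as the gauge's. The brass wheel with black ribs, 44 mm in diameter and 14 mm wide, has its axis along the gauge's x, straight below. Its rim's top stands 4 to 12 mm above this point: how much differs from start to start and must be felt.
- housing_end (a point): Middle of the +y top edge of the blue housing, 40 mm beyond the slot's centre. The wheel is solid and does not give when pressed: it feels as hard as the housing. Rolling its top towards the gauge's -y closes the jaw, 0.6 mm per mm of rim travel; towards +y opens it. About 2 N along the rim turns it while the jaw runs free; the jaw pushes with 1.7 times any further rim force.
- screwdriver: Blue-handled screwdriver lying on the bench. Bystander.
- spanner: Steel spanner lying on the bench. Bystander.
- glue: Yellow glue bottle, 48 mm in diameter, 150 mm tall. Bystander.
- oil: Small amber jar, 44 mm in diameter, 85 mm tall. Bystander.
- mug: Blue mug, 80 mm in diameter, 90 mm tall. Bystander.

How it is judged:
By the outcome, as a careful person would: the job done as asked, in the order asked, and still so for the second after the job is handed in, with the robot touching nothing.
It also fails if it takes over 72 s, if anything falls off the work surface, if the arm or the gripper's body presses on something with over 40 N, if the wrist force passes 120 N, or if a joint passes its speed limit or range.

### The arm

A 6-joint arm with a two-finger parallel gripper is mounted at the origin on the work surface. World frame = base frame: x ahead of the robot, y to its left, z up, the work surface at z = 0. Lengths are in mm, angles in rad, forces in N, time in s.
With the tool pointing down it reaches from about 275 to 750 mm from the base axis. Payload 10.2 kg.
Tool frame: the origin (TCP) lies at the very end of the fingers, on their centre line; the grasp point (between the pads) lies 19 mm behind it; z points along the fingers, y is the line along which they close (so a half turn about z gives the same grasp; the last joint's range is limited). The gripper opens to 85 mm and grips with 20 to 120 N. Pads are 22 mm wide; open, the fingers measure 114 mm over their backs; the gripper's body (76 mm by 85 mm) begins 54 mm behind the grasp point. The pads swing forward as they close: fully open they stand 13 mm farther back than shut.
Start: joints at [0.926, 0.313, 1.498, -0, 1.331, -0.223], TCP at [214.95, 478.986, 231.294] pointing down, gripper open.
Joint ranges: [-2.94, 2.94], [-0.97, 2.17], [0.19, 2.56], [-1.23, 4.37], [0.02, 3.11], [-2.88, 2.88]. Speed limits (rad/s): [2.39, 2.39, 3.01, 3.14, 3.14, 3.14].

### API

Orientations are given as a unit quaternion [w, x, y, z].
In Python, from rig import * gives the robot as it stands. The module is installed in compiled form; this text tells all that it offers.
- The arm moves only by the shell command python3 -m crank 'ROWS' [FORCE]. ROWS is JSON, a list that holds one entry, the list of rows, each a list of 7 numbers: the shift along the tool's x, y, z in units of 25 mm (1.0 is 25 mm), then the turn, a rotation vector about the tool's x, y, z in units of 8 degrees (1.0 is 8 degrees), then the finger opening in mm, from 0 to 85.4. A call has exactly 8 rows; each row shifts and turns the commanded pose from where the row before left it, along the tool's axes as they then stand; what a row does not reach is not made up. A row lasts 1/10 s, in which the tool goes at most 50 mm and 8.59 degrees, less where a joint would pass 70% of its speed; a pose out of reach is approached as far as the arm can. A call is refused whole if a number of a shift passes 1 or a number of a turn 1, either way. A call with a gripper value outside its range is refused whole. The fingers move at their own pace and stop on an object; FORCE is the grip in N (left out, the last holds). Time passes only in rows, so rows that do not move let the fingers close, or fill a call up. It gives the time, the measured TCP pose, the force, the opening and the grip force at its end, in the units of the state.
- sense(): the state, without advancing time (a new reading comes with each control period).
- capture(name): name is "side" or "top" or "wrist"; returns the picture (480x640x3 uint8, blue, green, red); there is no depth.
- camera_model(name): a dict with "fx", "fy", "cx", "cy" (pixels), "world_from_camera" (4x4, takes a point from camera to world coordinates); the wrist camera has in their place "T_tool_cam" (4x4, takes a point from camera to tool coordinates, whose origin is the TCP and whose axes are the flange's). Camera axes: x right, y up, looking along -z (the intrinsics and any distortion apply to the point x, -y, -z); pixel columns grow to the right and rows downward; lengths in mm; the calibration is good to about 2 mm. A picture is of the moment at which its call begins: read the wrist's pose just before it. camera_model takes no time and is no camera call.
- finish_job(): hands the job in; it is judged then, once.
The state is a dict: "time_s": time; "joints": joint angles; "dq": joint speeds; "tau": joint torques, N m; "eef_pos": TCP position; "ee_rot": TCP orientation; "force": force on the tool from outside, world axes, zero at the start; "wrist_torque": the same for the moment, N m; "grip_width": opening from 0.0 (shut) to 1.0 (fully open); "grip_force": force on a finger pad.
Only numpy, scipy, OpenCV 4.12 (cv2) and the standard library are available. Lean on these libraries where they do the work, as an engineer would, in place of code of your own. Each camera call takes 0.05 s, during which the arm holds its last target. There are 200 camera calls.

## Working session

There is one attempt and no reset: what is moved stays moved. The work goes in short steps, Python scripts to look and compute and a shell command to move; the robot and the scene stay as the last step left them, time stands still between calls to the robot, and variables do not carry over. Pictures are saved under pics/ and viewed, at most 10 in all, crops included, and the job is handed in when it is done.

```bash
mkdir -p pics
python3 - <<'E'
from rig import *
import cv2
print(sense())
for n in("top","side"):
    cv2.imwrite(f"pics/{n}0.png",capture(n)); print(n,camera_model(n))
print(camera_model("wrist"))
E
```

```text
{'time_s': 0.0, 'joints': array([ 9.25579775e-01,  3.13471545e-01,  1.49845549e+00,  3.50046848e-05,
        1.33097247e+00, -2.23374578e-01]), 'dq': array([ 0.0008217 , -0.00264788, -0.00119683, -0.00060909,  0.00067679,
        0.00082168]), 'tau': array([-1.17705789e-03, -4.12250662e+01, -2.59745389e+01, -2.69604134e-04,
        4.15256945e-03,  1.34569527e-05]), 'eef_pos': array([214.79068701, 478.77213185, 230.71711512]), 'ee_rot': array([-2.90364477e-04,  2.09364596e-01,  9.77837430e-01, -5.85615458e-04]), 'force': array([-1.43965641, -0.76189005, -0.5250971 ]), 'wrist_torque': array([-0.06158832, -0.00695551, -0.00166843]), 'grip_force': 0.0, 'grip_width': 1.0002451788419053}
top {'fx': 459.68432752366436, 'fy': 459.68432752366436, 'cx': 319.36229571878323, 'cy': 245.69782642440518, 'world_from_camera': array([[-1.38916339e-02,  9.85082153e-01, -1.71523100e-01,
         4.13962431e+02],
       [-9.99867480e-01, -1.51413822e-02, -5.98002530e-03,
        -3.94629101e+01],
       [-8.48791302e-03,  1.71417297e-01,  9.85161949e-01,
         9.13244904e+02],
       [ 0.00000000e+00
[... 292 characters left out ...]
8072e-01, -7.33905253e-01,  6.61861217e-01,
         6.16623424e+02],
       [-7.32761868e-03,  6.70539621e-01,  7.41837531e-01,
         7.91800013e+02],
       [ 0.00000000e+00,  0.00000000e+00,  0.00000000e+00,
         1.00000000e+00]])}
{'fx': 413.99113058126545, 'fy': 413.99113058126545, 'cx': 319.2489392672725, 'cy': 230.0793642458631, 'T_tool_cam': array([[-7.59344329e-04,  9.60846727e-01,  2.77079394e-01,
         6.99992072e+01],
       [ 9.99999054e-01,  1.04751273e-03, -8.92002700e-04,
        -4.08313399e-01],
       [-1.14732207e-03,  2.77078454e-01, -9.60846613e-01,
        -1.42753656e+02],
       [ 0.00000000e+00,  0.00000000e+00,  0.00000000e+00,
         1.00000000e+00]])}
```

View pics/top0.png

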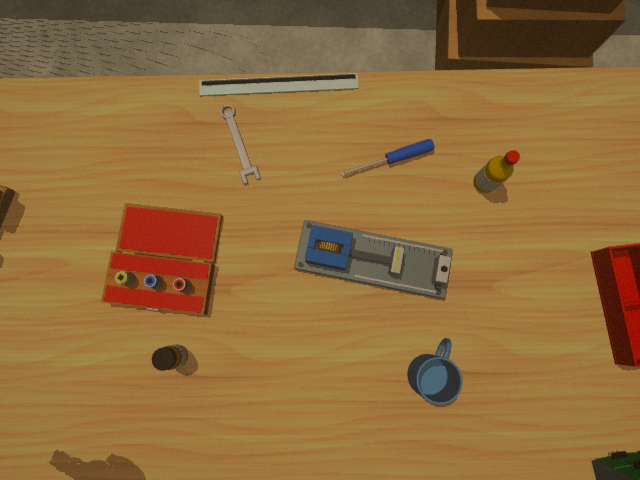

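View pics/side0.png

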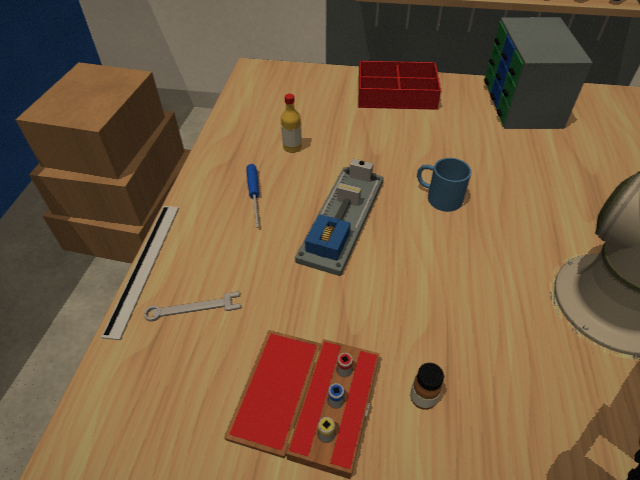

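The top view shows the case on the left with yellow, blue and red sockets at (122,277), (151,281) and (180,284). The gauge is in the middle: housing (328,247), jaw (397,259), anvil (443,269). The side view shows the red socket at (345,360).

```bash
cat > h.py <<'E'
from rig import *
import cv2, numpy as np
from scipy.spatial.transform import Rotation as R
def pose():
    s=sense(); q=s["ee_rot"]; T=np.eye(4)
    T[:3,:3]=R.from_quat([q[1],q[2],q[3],q[0]]).as_matrix(); T[:3,3]=s["eef_pos"]; return T
def ray(n,uv,T=None):
    m=camera_model(n); W=m["world_from_camera"] if n!="wrist" else T@m["T_tool_cam"]
    d=W[:3,:3]@np.array([(uv[0]-m["cx"])/m["fx"],-(uv[1]-m["cy"])/m["fy"],-1]); return W[:3,3],d
def at(n,uv,z,T=None):
    o,d=ray(n,uv,T); return (o+d*(z-o[2])/d[2])
def tri(r1,r2):
    (a,d),(b,e)=r1,r2
    s=np.linalg.lstsq(np.c_[d,-e],b-a,rcond=None)[0]; p,q=a+s[0]*d,b+s[1]*e
    return (p+q)/2,np.linalg.norm(p-q)
def blobs(img,lo,hi,box,amin=15):
    x0,y0,x1,y1=box; h=cv2.cvtColor(img[y0:y1,x0:x1],cv2.COLOR_BGR2HSV)
    m=cv2.inRange(h,np.array(lo),np.array(hi)); n,l,st,c=cv2.connectedComponentsWithStats(m)
    out=[]
    for i in range(1,n):
        if st[i,4]>=amin:
            cs,_=cv2.findContours((l==i).astype(np.uint8),cv2.RETR_EXTERNAL,cv2.CHAIN_APPROX_NONE)
            out.append((int(st[i,4]),(c[i]+[x0,y0]).round(1),cv2.minAreaRect(cs[0]+np.array([[x0,y0]],np.int32)) ))
    return sorted(out,key=lambda o:-o[0])
E
python3 - <<'E'
from h import *
t=cv2.imread("pics/top0.png"); s=cv2.imread("pics/side0.png")
for n,a,b in(("red",(180,284),(345,360)),("blue",(151,281),(336,393)),("yel",(122,277),(327,428)),("jaw",(398,259),(349,188)),("wheel",(328,246),(329,232)),("anv",(444,265),(362,164))):
    print(n,*tri(ray("top",a),ray("side",b)),"z63:",at("top",a,63),at("side",b,63))
for o in blobs(t,(100,120,40),(125,255,255),(290,210,360,280)):print("housing",o)
for z in (55,):
  o=blobs(t,(100,120,40),(125,255,255),(290,210,360,280))[0]
  for c in cv2.boxPoints(o[2]): print(at("top",c,z).round(1))
v=[cv2.resize(t[215:305,290:460],(680,360),interpolation=cv2.INTER_CUBIC),cv2.resize(t[240:300,100:220],(680,240+100),interpolation=cv2.INTER_CUBIC)[:240]]
cv2.imwrite("pics/c1.png",np.vstack(v))
E
```

```text
red [493.64055381 227.37161481  56.34492685] 1.650826926615315 z63: [493.84187517 225.25661723  63.        ] [492.60842533 230.98492018  63.        ]
blue [500.68624152 283.39016689  52.70427574] 1.1454767397944534 z63: [500.21573572 279.5020222   63.        ] [499.69113121 288.09191953  63.        ]
yel [507.96247749 338.81991905  52.27936085] 3.4094403021240276 z63: [508.48013337 334.04004836  63.        ] [505.73116289 343.02253488  63.        ]
jaw [ 534.11082851 -181.66254393   56.0279077 ] 2.848190630020786 z63: [ 534.55758689 -180.62648315   63.        ] [ 532.09031301 -173.78338932   63.        ]
wheel [560.51520672 -50.49120613  52.58556231] 4.853836814020339 z63: [561.17078016 -50.50522301  63.        ] [556.83360529 -40.58163419  63.        ]
anv [ 517.6125608  -266.76781301   56.22087404] 10.452055623662798 z63: [ 522.0041625  -265.54768897   63.        ] [ 512.01809118 -257.3496415    63.        ]
housing (1118, array([328.5, 246.6]), ((328.5106506347656, 246.4496307373047), (41.253597259521484, 35.17628860473633), 11.888657569885254))
[537.6  -6.2  55. ]
[603.8 -20.7  55. ]
[586.  -97.3  55. ]
[520.3 -82.   55. ]
```

View pics/c1.png

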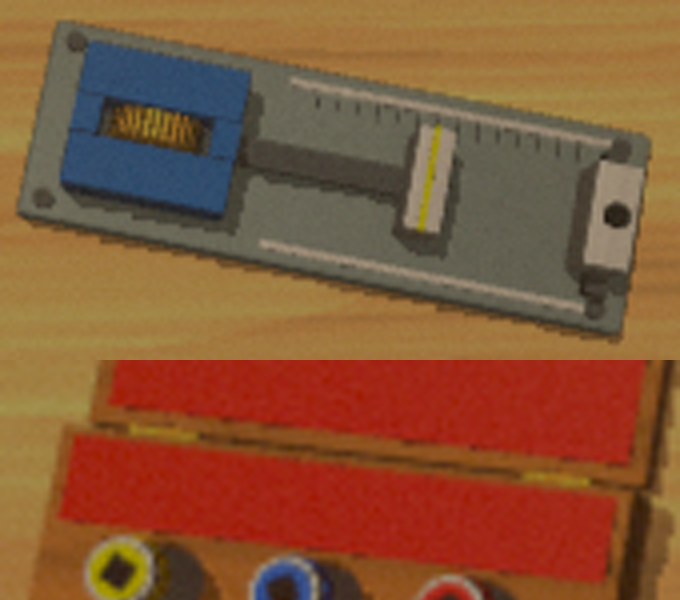

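The crop shows the gauge: slot at crop (155,127), the jaw's yellow stripe at (430,178) and the anvil at (615,215). Yaw is about -12.6°. The case yaw is about -7.4°, with red in the hole at y = -55 mm. I'll fly over the red socket next.

```bash
python3 -m crank '[[[-0.9,-0.3,0,0,0,0,85],[-0.9,-0.3,0,0,0,0,85],[-0.9,-0.3,0,0,0,0,85],[-0.9,-0.3,0,0,0,0,85],[-0.9,-0.3,0,0,0,0,85],[-0.9,-0.3,0.2,0,0,0,85],[-0.9,-0.3,0.2,0,0,0,85],[-0.9,-0.3,0.2,0,0,0,85]]]' 40
python3 -m crank '[[[-0.9,-0.3,0.2,0,0,0,85],[-0.9,-0.3,0.2,0,0,0,85],[-0.9,-0.3,0.2,0,0,0,85],[-0.9,-0.3,0.2,0,0,0,85],[-0.9,-0.3,0.2,0,0,0,85],[-0.9,-0.3,0.2,0,0,0,85],[-0.9,-0.3,0.2,0,0,0,85],[-0.8,-0.1,0.2,0,0,0,85]]]'
python3 -m crank '[[[0,0,0,0,0,1,85],[0,0,0,0,0,1,85],[0,0,0,0,0,1,85],[0,0,0,0,0,1,85],[0,0,0,0,0,1,85],[0,0,0,0,0,1,85],[0,0,0,0,0,1,85],[0,0,0,0,0,1,85]]]'
python3 -m crank '[[[0,0,0,0,0,1,85],[0,0,0,0,0,0.15,85],[0,0,0,0,0,0,85],[0,0,0,0,0,0,85],[0,0,0,0,0,0,85],[0,0,0,0,0,0,85],[0,0,0,0,0,0,85],[0,0,0,0,0,0,85]]]'
python3 - <<'E'
from h import *
T=pose(); im=capture("wrist"); cv2.imwrite("pics/w1.png",im); print(T.round(3), sense()["joints"])
E
```

```text
time_s: 0.9
eef_pos: [355.1, 349.7, 215.8]
ee_rot: [-0.0, 0.209, 0.978, -0.0]
force: [0.5, 0.3, 0.6]
grip_width: 0.998
grip_force: 0.0
time_s: 1.7
eef_pos: [494.7, 226.7, 175.8]
ee_rot: [-0.0, 0.21, 0.978, -0.0]
force: [0.4, 0.3, -0.5]
grip_width: 0.998
grip_force: 0.0
time_s: 2.5
eef_pos: [494.2, 227.8, 176.0]
ee_rot: [-0.0, 0.698, 0.716, -0.0]
force: [-0.3, 0.3, -0.3]
grip_width: 0.994
grip_force: 0.0
time_s: 3.3
eef_pos: [494.0, 227.7, 176.3]
ee_rot: [0.0, 0.751, 0.66, 0.0]
force: [0.3, -0.3, -0.9]
grip_width: 0.998
grip_force: 0.0
[[ 1.28000e-01  9.92000e-01  0.00000e+00  4.94045e+02]
 [ 9.92000e-01 -1.28000e-01 -0.00000e+00  2.27701e+02]
 [-0.00000e+00  0.00000e+00 -1.00000e+00  1.76326e+02]
 [ 0.00000e+00  0.00000e+00  0.00000e+00  1.00000e+00]] [2.16443877e-01 4.01969322e-01 1.52070603e+00 2.16823550e-05
 1.21891603e+00 3.44768119e-01]
```

View pics/w1.png

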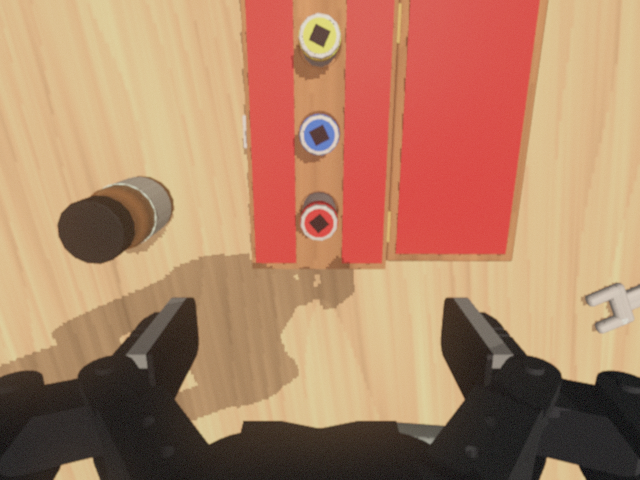

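The wrist view shows the red socket's top at (319,223), blue at (319,134) and yellow at (320,36), between the open fingers.

Run:
```python
from h import *
T=pose()
for n,uv in(("r",(319,223)),("b",(319,134)),("y",(320,36))):
    p=at("wrist",uv,63,T); print(n,p.round(1),"tool",(np.linalg.inv(T)@np.r_[p,1])[:3].round(1))
```

```text
r [494.2 228.7  63. ] tool [1.000e+00 1.000e-01 1.133e+02]
b [501.4 283.9  63. ] tool [5.660e+01 1.000e-01 1.133e+02]
y [509.  337.5  63. ] tool [110.8   0.7 113.3]
```

```bash
python3 -m crank '[[[0.04,0,0.8,0,0,0,85],[0,0,0.8,0,0,0,85],[0,0,0.8,0,0,0,85],[0,0,0.8,0,0,0,70],[0,0,0.8,0,0,0,60],[0,0,0.8,0,0,0,50],[0,0,0.6,0,0,0,45],[0,0,0.25,0,0,0,40]]]' 40
python3 -m crank '[[[0,0,0,0,0,0,30],[0,0,0,0,0,0,20],[0,0,0,0,0,0,15],[0,0,0,0,0,0,15],[0,0,0,0,0,0,15],[0,0,0,0,0,0,15],[0,0,0,0,0,0,15],[0,0,0,0,0,0,15]]]' 40
```

```text
time_s: 4.15
eef_pos: [493.6, 228.5, 33.7]
ee_rot: [-0.001, 0.751, 0.66, -0.001]
force: [0.8, 0.1, 0.9]
grip_width: 0.464
grip_force: 0.0
time_s: 4.95
eef_pos: [494.4, 228.8, 35.5]
ee_rot: [0.0, 0.751, 0.66, 0.0]
force: [-1.9, 0.2, 5.8]
grip_width: 0.253
grip_force: 39.7
```

```bash
python3 -m crank '[[[0,0,-0.4,0,0,0,15],[0,0,-0.6,0,0,0,15],[0,0,-0.8,0,0,0,15],[0,0,-0.8,0,0,0,15],[0,0,-0.8,0,0,0,15],[0,0,-0.8,0,0,0,15],[0,0,-0.8,0,0,0,15],[0,0,-0.6,0,0,0,15]]]' 40
python3 -m crank '[[[-0.5,0.15,0,0,0,0,15],[-0.8,0.15,0,0,0,0,15],[-1,0.15,0,0,0,0,15],[-1,0.15,0,0,0,0,15],[-1,0.15,0,0,0,0,15],[-1,0.15,0,0,0,0,15],[-1,0.15,0,0,0,0,15],[-1,0.15,0,0,0,0,15]]]'
python3 -m crank '[[[-1,0.15,0,0,0,0,15],[-1,0.15,0,0,0,0,15],[-1,0.15,0,0,0,0,15],[-1,0.15,0,0,0,0,15],[-1,0.15,0,0,0,0,15],[-1,0.15,0,0,0,0,15],[-1,0.15,0,0,0,0,15],[-1,0.15,0,0,0,0,15]]]'
python3 -m crank '[[[-1,0.15,0,0,0,0,15],[-1,0.15,0,0,0,0,15],[-1,0.15,0,0,0,0,15],[-0.7,0.15,0,0,0,0,15],[-0.4,0,0,0,0,0,15],[0,0,0,0,0,0.65,15],[0,0,0,0,0,0,15],[0,0,0,0,0,0,15]]]'
python3 - <<'E'
from h import *
T=pose(); im=capture("wrist"); cv2.imwrite("pics/w2.png",im); np.save("T2.npy",T); print(T.round(3))
E
```

```text
time_s: 5.75
eef_pos: [494.2, 228.7, 176.6]
ee_rot: [0.0, 0.751, 0.66, 0.0]
force: [0.2, 0.4, -1.3]
grip_width: 0.253
grip_force: 39.4
time_s: 6.55
eef_pos: [499.8, 42.1, 174.2]
ee_rot: [-0.001, 0.751, 0.66, -0.001]
force: [0.5, 0.0, -1.7]
grip_width: 0.253
grip_force: 39.4
time_s: 7.35
eef_pos: [503.7, -159.9, 174.1]
ee_rot: [-0.001, 0.751, 0.66, -0.0]
force: [0.9, 0.0, -0.9]
grip_width: 0.255
grip_force: 39.4
time_s: 8.15
eef_pos: [506.2, -261.5, 174.9]
ee_rot: [-0.0, 0.779, 0.626, -0.0]
force: [0.4, 0.3, -1.7]
grip_width: 0.255
grip_force: 39.4
[[ 2.15000e-01  9.77000e-01 -0.00000e+00  5.06240e+02]
 [ 9.77000e-01 -2.15000e-01  0.00000e+00 -2.61505e+02]
 [ 0.00000e+00 -0.00000e+00 -1.00000e+00  1.74885e+02]
 [ 0.00000e+00  0.00000e+00  0.00000e+00  1.00000e+00]]
```

View pics/w2.png

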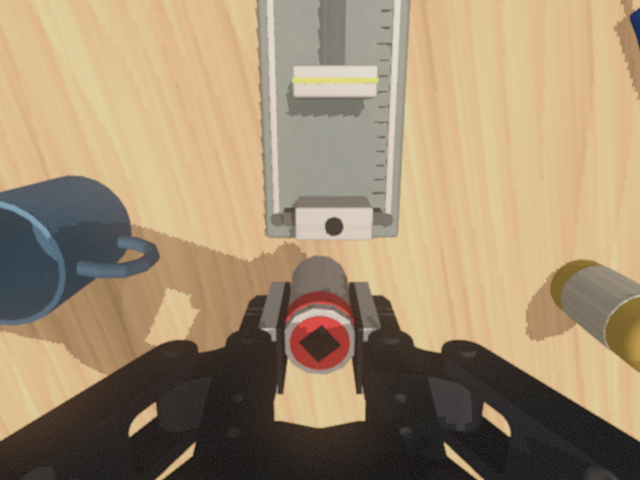

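The wrist view shows the anvil's top from (297,207) to (372,240), with its throat-side edge at row 207. The jaw's top spans (293,66) to (377,97), with its face edge at row 97. The socket is held straight between the pads.

Run:
```python
from h import *
T=np.load("T2.npy"); I=np.linalg.inv(T); im=cv2.imread("pics/w2.png"); g=cv2.cvtColor(im,cv2.COLOR_BGR2GRAY).astype(int)
print("row edges anvil",g[195:215,345:365].mean(1).astype(int), "jaw",g[88:108,345:365].mean(1).astype(int))
print("cols", g[220,285:305],g[220,365:380],g[88,285:300],g[88,370:385])
for n,uv in(("anvL",(297,207)),("anvR",(372,207)),("anvC",(334.5,207)),("jawC",(335.3,97)),("jawL",(293,97)),("jawR",(378,97)),("jawback",(335,66))):
    p=at("wrist",uv,60,T); print(n,p.round(1),(I@np.r_[p,1])[:3].round(1))
p=at("wrist",(295,236),20,T);q=at("wrist",(397,236),20,T);print("base end",p,q,(I@np.r_[p,1])[:3],(I@np.r_[q,1])[:3])
```

```text
row edges anvil [146 131 121 120 121 122 121 121 122 122 121 127 157 188 204 210 211 209
 208 207] jaw [213 214 213 214 213 212 207 196 171 136 108 110 119 120 119 119 118 117
 116 115]
cols [118 118 113 116 116 113 110  91  86 100 140 187 203 208 208 207 206 207
 207 206] [210 210 210 209 210 207 196 171 134 116 113 117 119 120 114] [159 161 149 126 118 121 118 135 168 195 211 210 212 211 212] [216 215 215 215 216 208 186 164 160 160 166 164 166 163 165]
anvL [ 495.  -247.5   60. ] [ 11.2 -13.9 114.9]
anvR [ 541.7 -257.9   60. ] [ 11.2  33.9 114.9]
anvC [ 518.3 -252.7   60. ] [ 11.2  10.  114.9]
jawC [ 532.6 -187.5   60. ] [ 77.9   9.8 114.9]
jawL [ 508.1 -182.    60. ] [ 78.  -15.3 114.9]
jawR [ 557.3 -192.9   60. ] [ 77.9  35.1 114.9]
jawback [ 535.9 -170.6   60. ] [ 95.1   9.5 114.9]
base end [ 484.30873278 -277.31681264   20.        ] [ 559.10896797 -293.84900995   20.        ] [-20.19843767 -17.95621126 154.88659993] [-20.25945082  58.64916751 154.85572417]
```

```bash
python3 -m crank '[[[0.72,0.2,0,0,0,0,15],[0.72,0.2,0,0,0,0,15],[0,0,0.6,0,0,0,15],[0,0,0.9,0,0,0,15],[0,0,0.9,0,0,0,15],[0,0,0.9,0,0,0,15],[0,0,0.8,0,0,0,15],[0,0,0.5,0,0,0,15]]]' 40
python3 -m crank '[[[0,0,0.4,0,0,0,15],[0,0,0.1,0,0,0,15],[0,0,0,0,0,0,15],[0,0,0,0,0,0,15],[0,0,0,0,0,0,15],[0,0,0.02,0,0,0,15],[0,0,0.02,0,0,0,15],[0,0,0,0,0,0,15]]]'
python3 - <<'E'
from h import *
print(pose()[:3,3])
im=capture("wrist"); cv2.imwrite("pics/w3.png",im)
E
```

```text
time_s: 9.0
eef_pos: [523.5, -228.3, 58.7]
ee_rot: [-0.001, 0.78, 0.626, -0.0]
force: [-0.4, 0.7, -0.5]
grip_width: 0.255
grip_force: 39.4
time_s: 9.8
eef_pos: [523.9, -228.9, 46.6]
ee_rot: [0.0, 0.78, 0.625, -0.0]
force: [-1.0, -0.0, -0.1]
grip_width: 0.256
grip_force: 39.4
[ 523.93825279 -228.94935852   46.57321499]
```

View pics/w3.png

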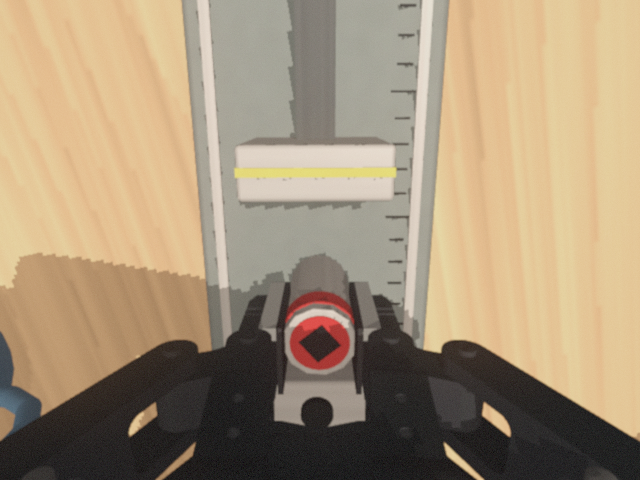

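The socket at (320,340) sits between the jaw (face edge row 201) and the anvil (near row 385), centred across the width. I'll lower it until it touches.

```bash
python3 -m crank '[[[0,0,0.04,0,0,0,15],[0,0,0.04,0,0,0,15],[0,0,0.04,0,0,0,15],[0,0,0,0,0,0,15],[0,0,0,0,0,0,15],[0,0,0,0,0,0,15],[0,0,0,0,0,0,15],[0,0,0,0,0,0,15]]]' 40
```

```text
time_s: 10.65
eef_pos: [524.0, -229.0, 43.6]
ee_rot: [0.0, 0.78, 0.625, -0.0]
force: [0.5, -0.2, -2.9]
grip_width: 0.255
grip_force: 39.4
```

```bash
python3 -m crank '[[[0,0,0.03,0,0,0,15],[0,0,0,0,0,0,15],[0,0,0,0,0,0,15],[0,0,0,0,0,0,15],[0,0,0,0,0,0,15],[0,0,0,0,0,0,15],[0,0,0,0,0,0,15],[0,0,0,0,0,0,15]]]' 40
python3 -m crank '[[[0,0,0.02,0,0,0,15],[0,0,0.01,0,0,0,15],[0,0,0,0,0,0,15],[0,0,0,0,0,0,15],[0,0,0,0,0,0,15],[0,0,0,0,0,0,15],[0,0,0,0,0,0,15],[0,0,0,0,0,0,15]]]' 40
```

```text
time_s: 11.45
eef_pos: [524.0, -229.0, 42.8]
ee_rot: [0.0, 0.78, 0.625, 0.0]
force: [0.4, -0.1, -1.9]
grip_width: 0.258
grip_force: 39.4
time_s: 12.25
eef_pos: [524.0, -229.1, 42.6]
ee_rot: [0.0, 0.78, 0.625, 0.0]
force: [-1.3, 0.1, 5.1]
grip_width: 0.252
grip_force: 39.9
```

```bash
python3 -m crank '[[[0,0,-0.01,0,0,0,25],[0,0,0,0,0,0,27],[0,0,0,0,0,0,30],[0,0,0,0,0,0,40],[0,0,0,0,0,0,50],[0,0,0,0,0,0,60],[0,0,0,0,0,0,60],[0,0,0,0,0,0,60]]]' 20
python3 -m crank '[[[0,0,-0.4,0,0,0,60],[0,0,-0.7,0,0,0,60],[0,0,-1,0,0,0,60],[0,0,-1,0,0,0,60],[-0.6,0,-1,0,0,0,60],[-0.6,0,-1,0,0,0,60],[-0.4,0,0,0,0,0,40],[0,0,0,0,0,0,20]]]'
python3 - <<'E'
from h import *
T=pose(); im=capture("wrist"); cv2.imwrite("pics/w4.png",im); np.save("T4.npy",T); print(T.round(3))
E
```

```text
time_s: 13.05
eef_pos: [523.9, -229.0, 42.3]
ee_rot: [0.0, 0.78, 0.625, -0.0]
force: [0.7, 0.5, -0.6]
grip_width: 0.703
grip_force: 0.0
time_s: 13.85
eef_pos: [514.9, -268.9, 170.2]
ee_rot: [0.0, 0.781, 0.625, 0.0]
force: [0.1, 0.6, 0.2]
grip_width: 0.37
grip_force: 0.0
[[ 2.19000e-01  9.76000e-01  1.00000e-03  5.14948e+02]
 [ 9.76000e-01 -2.19000e-01 -1.00000e-03 -2.68920e+02]
 [-1.00000e-03  1.00000e-03 -1.00000e+00  1.70184e+02]
 [ 0.00000e+00  0.00000e+00  0.00000e+00  1.00000e+00]]
```

View pics/w4.png

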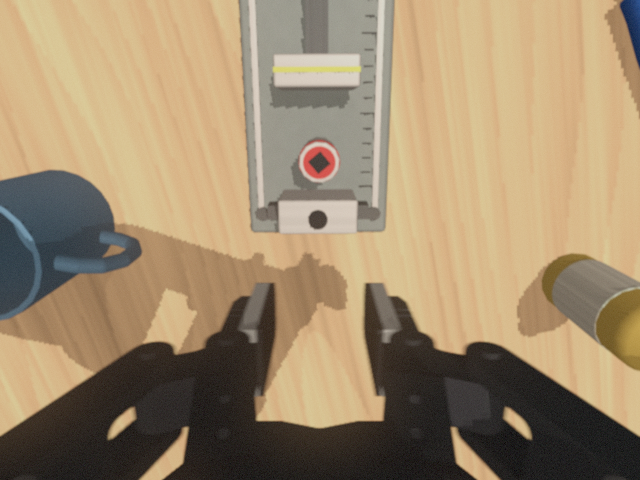

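The red socket stands upright at (319,162), centred in front of the anvil (318,216), with the jaw's face edge at row 87. Next I'll go to the wheel with the fingers shut.

```bash
python3 -m crank '[[[0.5,0,0,0,0,0,10],[0.8,0,0,0,0,0,0],[0.9,0,0,0,0,0,0],[1,0,0,0,0,0,0],[1,0,0,0,0,0,0],[1,0,0,0,0,0,0],[0.8,0,0,0,0,0,0],[0,0,0,0,0,0,0]]]' 20
python3 -m crank '[[[0,0,0.3,0,0,0,0],[0,0,0.4,0,0,0,0],[0,0,0.3,0,0,0,0],[0,0,0,0,0,0,0],[0,0,0,0,0,0,0],[0,0,0,0,0,0,0],[0,0,0,0,0,0,0],[0,0,0,0,0,0,0]]]' 20
python3 - <<'E'
from h import *
T=pose(); im=capture("wrist"); cv2.imwrite("pics/w5.png",im); np.save("T5.npy",T); print(T.round(3),sense()["grip_width"])
o=blobs(im,(100,120,40),(125,255,255),(150,0,500,330)); print(o[:2])
for c in cv2.boxPoints(o[0][2]): print(at("wrist",c,55,T).round(1))
E
```

```text
time_s: 14.7
eef_pos: [547.9, -118.1, 169.2]
ee_rot: [-0.001, 0.779, 0.627, -0.0]
force: [-0.9, -0.5, 0.2]
grip_width: -0.0
grip_force: 0.0
time_s: 15.5
eef_pos: [548.0, -121.7, 145.1]
ee_rot: [0.0, 0.78, 0.625, 0.0]
force: [0.1, 0.3, -0.6]
grip_width: -0.003
grip_force: 0.0
[[ 2.18000e-01  9.76000e-01  0.00000e+00  5.47973e+02]
 [ 9.76000e-01 -2.18000e-01 -0.00000e+00 -1.21671e+02]
 [-0.00000e+00  1.00000e-03 -1.00000e+00  1.45058e+02]
 [ 0.00000e+00  0.00000e+00  0.00000e+00  1.00000e+00]] -0.0010709028719776944
[(1345, array([327.3, 153.6]), ((320.5, 135.5), (65.0, 87.0), 0.0)), (176, array([341.1,  76.8]), ((343.0276184082031, 78.33103942871094), (32.71991729736328, 19.598735809326172), 85.2363510131836))]
[538.2 -85.6  55. ]
[549.4 -40.3  55. ]
[583.2 -47.9  55. ]
[574.1 -93.7  55. ]
```

View pics/w5.png

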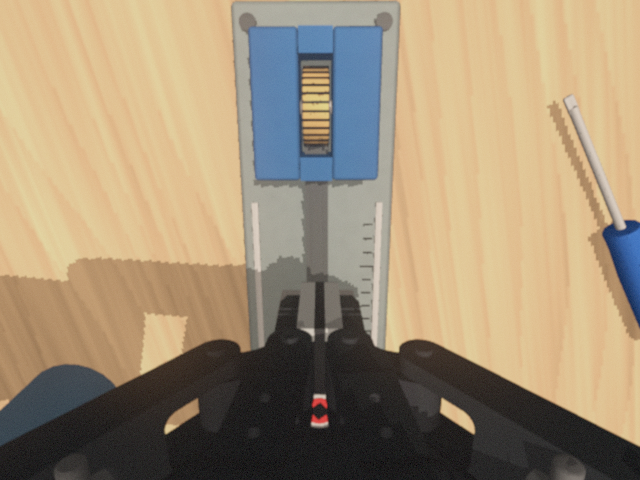

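The slot spans (299,53) to (334,157) and the housing (250,27) to (381,180). The brass wheel lies at column 316.

Run:
```python
from h import *
T=np.load("T5.npy"); I=np.linalg.inv(T)
for n,uv in(("s0",(316,53)),("s1",(316,157)),("h0",(315.5,27)),("h1",(315.5,180)),("hl",(250,105)),("hr",(381,105))):
    p=at("wrist",uv,55,T); print(n,p.round(1),(I@np.r_[p,1])[:3].round(1))
```

```text
s0 [568.2 -24.8  55. ] [99.  -1.4 90. ]
s1 [556.4 -77.1  55. ] [45.3 -1.5 90.1]
h0 [570.7 -12.6  55. ] [111.4  -1.6  90. ]
h1 [553.3 -89.6  55. ] [32.5 -1.9 90.1]
hl [527.8 -42.3  55. ] [ 73.1 -37.   90. ]
hr [596.7 -57.7  55. ] [73.  33.5 90.1]
```

```bash
python3 -m crank '[[[0.7,-0.06,0,0,0,0,0],[0.9,0,0,0,0,0,0],[0.9,0,0.3,0,0,0,0],[0.7,0,0.6,0,0,0,0],[0,0,0.8,0,0,0,0],[0,0,0.6,0,0,0,0],[0,0,0.4,0,0,0,0],[0,0,0.2,0,0,0,0]]]' 20
python3 -m crank '[[[0,0,0,0,0,0,0],[0,0,0,0,0,0,0],[0,0,0,0,0,0,0],[0,0,0,0,0,0,0],[0,0,0,0,0,0,0],[0,0,0.02,0,0,0,0],[0,0,0.04,0,0,0,0],[0,0,0.04,0,0,0,0]]]' 20
```

```text
time_s: 16.35
eef_pos: [563.7, -43.2, 71.6]
ee_rot: [-0.0, 0.78, 0.625, -0.0]
force: [-0.1, 0.4, 0.7]
grip_width: -0.0
grip_force: 0.0
time_s: 17.15
eef_pos: [563.8, -43.2, 69.7]
ee_rot: [-0.0, 0.78, 0.625, -0.0]
force: [-0.4, 0.4, -0.7]
grip_width: -0.001
grip_force: 0.0
```

```bash
python3 -m crank '[[[0,0,0.04,0,0,0,0],[0,0,0.02,0,0,0,0],[0,0,0,0,0,0,0],[0,0,0,0,0,0,0],[0,0,0,0,0,0,0],[0,0,0,0,0,0,0],[0,0,0,0,0,0,0],[0,0,0,0,0,0,0]]]' 20
python3 -m crank '[[[0,0,0.02,0,0,0,0],[0,0,0.02,0,0,0,0],[0,0,0,0,0,0,0],[0,0,0,0,0,0,0],[0,0,0,0,0,0,0],[0,0,0,0,0,0,0],[0,0,0,0,0,0,0],[0,0,0,0,0,0,0]]]' 20
```

```text
time_s: 17.95
eef_pos: [563.8, -43.2, 68.3]
ee_rot: [0.0, 0.78, 0.625, 0.0]
force: [0.2, -0.1, -0.1]
grip_width: -0.003
grip_force: 0.0
time_s: 18.75
eef_pos: [563.8, -43.2, 67.3]
ee_rot: [0.0, 0.78, 0.625, 0.0]
force: [0.1, -0.0, 0.3]
grip_width: 0.0
grip_force: 0.0
```

```bash
python3 -m crank '[[[0,0,0.02,0,0,0,0],[0,0,0.02,0,0,0,0],[0,0,0,0,0,0,0],[0,0,0,0,0,0,0],[0,0,0,0,0,0,0],[0,0,0,0,0,0,0],[0,0,0,0,0,0,0],[0,0,0,0,0,0,0]]]' 20
```

```text
time_s: 19.55
eef_pos: [563.8, -43.2, 66.3]
ee_rot: [-0.0, 0.78, 0.625, 0.0]
force: [0.1, -0.0, -0.5]
grip_width: 0.002
grip_force: 0.0
```

```bash
python3 -m crank '[[[0,0,0.02,0,0,0,0],[0,0,0.01,0,0,0,0],[0,0,0,0,0,0,0],[0,0,0,0,0,0,0],[0,0,0,0,0,0,0],[0,0,0,0,0,0,0],[0,0,0,0,0,0,0],[0,0,0,0,0,0,0]]]' 20
```

```text
time_s: 20.35
eef_pos: [563.8, -43.2, 65.5]
ee_rot: [-0.0, 0.78, 0.625, -0.0]
force: [0.2, 0.2, 0.4]
grip_width: -0.0
grip_force: 0.0
```

```bash
python3 -m crank '[[[0,0,0.02,0,0,0,0],[0,0,0.02,0,0,0,0],[0,0,0,0,0,0,0],[0,0,0,0,0,0,0],[0,0,0,0,0,0,0],[0,0,0,0,0,0,0],[0,0,0,0,0,0,0],[0,0,0,0,0,0,0]]]' 20
```

```text
time_s: 21.15
eef_pos: [563.8, -43.2, 64.5]
ee_rot: [0.0, 0.78, 0.625, 0.0]
force: [1.0, -0.6, -0.6]
grip_width: 0.0
grip_force: 0.0
```

```bash
python3 -m crank '[[[0,0,0.02,0,0,0,0],[0,0,0.01,0,0,0,0],[0,0,0,0,0,0,0],[0,0,0,0,0,0,0],[0,0,0,0,0,0,0],[0,0,0,0,0,0,0],[0,0,0,0,0,0,0],[0,0,0,0,0,0,0]]]' 20
```

```text
time_s: 21.95
eef_pos: [563.8, -43.2, 63.8]
ee_rot: [0.0, 0.78, 0.625, 0.0]
force: [-0.2, -0.5, -0.2]
grip_width: -0.001
grip_force: 0.0
```

```bash
python3 -m crank '[[[0,0,0.02,0,0,0,0],[0,0,0.02,0,0,0,0],[0,0,0,0,0,0,0],[0,0,0,0,0,0,0],[0,0,0,0,0,0,0],[0,0,0,0,0,0,0],[0,0,0,0,0,0,0],[0,0,0,0,0,0,0]]]' 20
```

```text
time_s: 22.75
eef_pos: [563.8, -43.2, 62.8]
ee_rot: [0.0, 0.78, 0.625, -0.0]
force: [-0.1, -0.8, 0.2]
grip_width: 0.002
grip_force: 0.0
```

```bash
python3 -m crank '[[[0,0,0.02,0,0,0,0],[0,0,0.01,0,0,0,0],[0,0,0,0,0,0,0],[0,0,0,0,0,0,0],[0,0,0,0,0,0,0],[0,0,0,0,0,0,0],[0,0,0,0,0,0,0],[0,0,0,0,0,0,0]]]' 20
```

```text
time_s: 23.55
eef_pos: [563.8, -43.2, 62.0]
ee_rot: [-0.0, 0.78, 0.625, -0.0]
force: [-0.3, -0.1, 0.1]
grip_width: -0.001
grip_force: 0.0
```

```bash
python3 -m crank '[[[0,0,0.02,0,0,0,0],[0,0,0.02,0,0,0,0],[0,0,0,0,0,0,0],[0,0,0,0,0,0,0],[0,0,0,0,0,0,0],[0,0,0,0,0,0,0],[0,0,0,0,0,0,0],[0,0,0,0,0,0,0]]]' 20
```

```text
time_s: 24.35
eef_pos: [564.0, -43.2, 61.6]
ee_rot: [0.0, 0.78, 0.625, 0.0]
force: [-1.1, 0.0, 6.3]
grip_width: 0.002
grip_force: 2.8
```

```bash
python3 -m crank '[[[0,0,0.02,0,0,0,0],[0,0,0.01,0,0,0,0],[0,0,0,0,0,0,0],[0,0,0,0,0,0,0],[0,0,0,0,0,0,0],[0,0,0,0,0,0,0],[0,0,0,0,0,0,0],[0,0,0,0,0,0,0]]]' 20
```

```text
time_s: 25.15
eef_pos: [564.1, -43.2, 61.5]
ee_rot: [0.0, 0.78, 0.626, 0.0]
force: [-3.5, -0.3, 10.8]
grip_width: 0.002
grip_force: 5.5
```

```bash
python3 -m crank '[[[0,0,-0.03,0,0,0,0],[0,0,0,0,0,0,0],[-0.1,0,0,0,0,0,0],[-0.16,0,0,0,0,0,0],[-0.16,0,0,0,0,0,0],[-0.16,0,0,0,0,0,0],[-0.16,0,0,0,0,0,0],[-0.06,0,0,0,0,0,0]]]' 20
python3 - <<'E'
from h import *
cv2.imwrite("pics/t6.png",capture("top")[225:295,380:460]); s=sense(); print(s["force"],s["eef_pos"])
t0=cv2.imread("pics/top0.png")[225:295,380:460]; t=cv2.imread("pics/t6.png")
for i in (t0,t):
    print([b[:2] for b in blobs(i,(22,120,120),(35,255,255),(0,0,80,70),4)])
E
```

```text
time_s: 25.95
eef_pos: [559.6, -62.9, 61.1]
ee_rot: [0.0, 0.78, 0.625, 0.0]
force: [0.4, 0.2, 2.0]
grip_width: 0.003
grip_force: 0.8
[-0.40624173  0.25272102  2.56226481] [559.51176605 -63.01069474  61.01825133]
[(45, array([16.9, 34.4])), (19, array([33.8, 13.9])), (5, array([50. , 13.6])), (5, array([72., 19.]))]
[(26, array([23.6, 29.5])), (24, array([34.9, 13.9])), (4, array([74.5, 38.2]))]
```

```bash
python3 -m crank '[[[0,0,-0.16,0,0,0,0],[0.2,0,0,0,0,0,0],[0.3,0,0,0,0,0,0],[0.3,0,0,0,0,0,0],[0,0,0.04,0,0,0,0],[0,0,0.06,0,0,0,0],[0,0,0.04,0,0,0,0],[0,0,0.02,0,0,0,0]]]' 20
python3 -m crank '[[[0,0,0,0,0,0,0],[-0.1,0,0,0,0,0,0],[-0.14,0,0,0,0,0,0],[-0.14,0,0.005,0,0,0,0],[-0.14,0,0.005,0,0,0,0],[-0.14,0,0.005,0,0,0,0],[-0.14,0,0,0,0,0,0],[0,0,0,0,0,0,0]]]' 20
python3 -m crank '[[[0,0,-0.175,0,0,0,0],[0.2,0,0,0,0,0,0],[0.3,0,0,0,0,0,0],[0.3,0,0,0,0,0,0],[0,0,0.04,0,0,0,0],[0,0,0.06,0,0,0,0],[0,0,0.04,0,0,0,0],[0,0,0.02,0,0,0,0]]]' 20
python3 - <<'E'
from h import *
i=capture("wrist"); cv2.imwrite("pics/w7.png",i)
t=capture("top"); s=capture("side")
cv2.imwrite("pics/v7.png",np.hstack([cv2.resize(t[215:305,290:460],(510,270)),cv2.resize(s[150:240,300:395],(285,270))]))
E
```

```text
time_s: 26.8
eef_pos: [563.9, -43.2, 61.5]
ee_rot: [-0.0, 0.78, 0.625, 0.0]
force: [-3.5, 2.5, 7.7]
grip_width: 0.005
grip_force: 4.4
time_s: 27.6
eef_pos: [559.6, -63.3, 60.9]
ee_rot: [0.0, 0.78, 0.625, 0.0]
force: [-0.8, -0.9, 4.5]
grip_width: 0.004
grip_force: 1.9
time_s: 28.4
eef_pos: [563.9, -43.1, 61.5]
ee_rot: [-0.0, 0.78, 0.625, 0.0]
force: [-2.7, 2.5, 9.5]
grip_width: 0.001
grip_force: 4.4
```

View pics/v7.png

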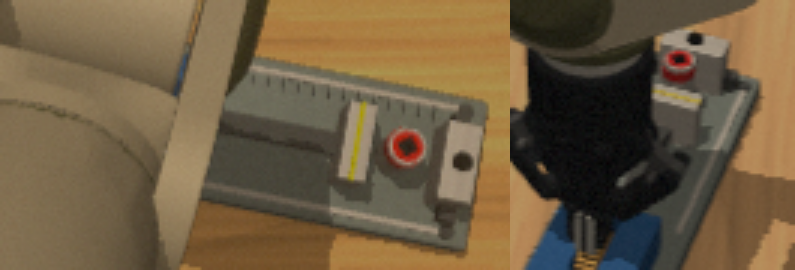

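The crop shows the jaw stripe at (358,140), now about 24 mm further in. The upright socket is at (406,148) and the anvil at (460,160), so roughly 19 mm of jaw travel remains.

```bash
python3 -m crank '[[[0,0,-0.01,0,0,0,0],[-0.1,0,0,0,0,0,0],[-0.14,0,0,0,0,0,0],[-0.14,0,0.005,0,0,0,0],[-0.14,0,0.005,0,0,0,0],[-0.14,0,0.005,0,0,0,0],[-0.14,0,0,0,0,0,0],[0,0,0,0,0,0,0]]]' 20
python3 -m crank '[[[0,0,-0.17,0,0,0,0],[0.2,0,0,0,0,0,0],[0.3,0,0,0,0,0,0],[0.3,0,0,0,0,0,0],[0,0,0.04,0,0,0,0],[0,0,0.06,0,0,0,0],[0,0,0.04,0,0,0,0],[0,0,0.01,0,0,0,0]]]' 20
python3 - <<'E'
from h import *
t=capture("top"); cv2.imwrite("pics/t8.png",t)
h=cv2.cvtColor(t,cv2.COLOR_BGR2HSV)
o=blobs(t,(22,100,100),(35,255,255),(395,235,440,285),8); r=blobs(t,(0,150,80),(8,255,255),(400,240,460,290),8); r2=blobs(t,(172,120,60),(180,255,255),(400,240,460,290),8)
print([x[:2] for x in o],[x[:2] for x in r],[x[:2] for x in r2]); print("stripe",at("top",o[0][1],60),"jaw orig 534.1,-179.6; anvil face 518.3,-252.7")
E
```

```text
time_s: 29.35
eef_pos: [559.5, -63.5, 60.9]
ee_rot: [0.0, 0.78, 0.625, -0.0]
force: [-0.8, -1.4, 3.7]
grip_width: 0.005
grip_force: 1.4
time_s: 30.15
eef_pos: [563.8, -43.2, 61.7]
ee_rot: [-0.0, 0.78, 0.625, 0.0]
force: [-1.2, 1.6, 5.1]
grip_width: -0.002
grip_force: 2.3
[(61, array([414.5, 262.6])), (26, array([412.8, 238.8]))] [(64, array([426.7, 263.5]))] []
stripe [ 527.7266477  -211.61924483   60.        ] jaw orig 534.1,-179.6; anvil face 518.3,-252.7
```

```bash
python3 -m crank '[[[-0.08,0,0,0,0,0,0],[-0.08,0,0,0,0,0,0],[-0.08,0,0,0,0,0,0],[-0.08,0,0.005,0,0,0,0],[-0.08,0,0,0,0,0,0],[0,0,0,0,0,0,0],[0,0,0,0,0,0,0],[0,0,0,0,0,0,0]]]' 20
cat > j.py <<'E'
from h import *
t=capture("top"); o=blobs(t,(22,100,100),(35,255,255),(405,250,440,285),8); r=blobs(t,(0,150,80),(8,255,255),(410,250,460,290),8)
s=sense();print([x[:2] for x in o],[x[:2] for x in r],s["force"],s["eef_pos"])
E
python3 j.py
```

```text
time_s: 31.0
eef_pos: [561.9, -53.5, 61.6]
ee_rot: [0.0, 0.78, 0.625, 0.0]
force: [0.2, 1.4, 5.9]
grip_width: 0.005
grip_force: 2.8
[(62, array([416.7, 263.2]))] [(60, array([428.9, 264.1]))] [-0.30273282  1.17751895  4.915068  ] [561.85380603 -53.42276478  61.62550377]
```

```bash
python3 -m crank '[[[-0.06,0,0.005,0,0,0,0],[-0.06,0,0,0,0,0,0],[-0.04,0,0,0,0,0,0],[0,0,0,0,0,0,0],[0,0,0,0,0,0,0],[0,0,0,0,0,0,0],[0,0,0,0,0,0,0],[0,0,0,0,0,0,0]]]' 20
python3 j.py
```

```text
time_s: 31.85
eef_pos: [561.0, -57.2, 61.6]
ee_rot: [0.0, 0.78, 0.625, 0.0]
force: [-0.3, 1.0, 6.6]
grip_width: 0.001
grip_force: 3.2
[(63, array([417.8, 263.8]))] [(63, array([430.3, 264.4]))] [-0.48067177  1.52134621  6.49044044] [561.03694753 -57.22187041  61.58314518]
```

```bash
python3 -m crank '[[[-0.06,0,0.0,0,0,0,0],[-0.06,0,0,0,0,0,0],[-0.04,0,0,0,0,0,0],[0,0,0,0,0,0,0],[0,0,0,0,0,0,0],[0,0,0,0,0,0,0],[0,0,0,0,0,0,0],[0,0,0,0,0,0,0]]]' 20
python3 j.py
python3 - <<'E'
from h import *
a=np.array([.219,.976])
for n,p,z in(("sock placed-era",(426.7,263.5),70),("sock last",(430.3,264.4),70),("stripe0",(396.9,259.4),60),("last",(417.8,263.8),60)):
    q=at("top",p,z); print(n,q.round(1),"along from anvil face",((q[:2]-[518.3,-252.7])@a).round(1))
E
```

```text
time_s: 32.7
eef_pos: [560.1, -61.0, 61.3]
ee_rot: [0.0, 0.78, 0.625, 0.0]
force: [0.7, -1.7, 4.9]
grip_width: 0.0
grip_force: 2.6
[(64, array([419.2, 263.5]))] [(61, array([431.5, 264.6]))] [ 0.93452306 -1.89685626  4.72177115] [560.08609196 -61.0103159   61.31578018]
sock placed-era [ 524.4 -232.    70. ] along from anvil face 21.5
sock last [ 522.6 -238.5   70. ] along from anvil face 14.8
stripe0 [ 534.3 -179.    60. ] along from anvil face 75.4
last [ 525.4 -217.7   60. ] along from anvil face 35.7
```

```bash
python3 -m crank '[[[0,0,-0.175,0,0,0,0],[0.25,0,0,0,0,0,0],[0.25,0,0,0,0,0,0],[0,0,0.04,0,0,0,0],[0,0,0.06,0,0,0,0],[0,0,0.04,0,0,0,0],[0,0,0.02,0,0,0,0],[0,0,0,0,0,0,0]]]' 20
python3 -m crank '[[[-0.02,0,0,0,0,0,0],[-0.02,0,0,0,0,0,0],[-0.02,0,0,0,0,0,0],[-0.02,0,0,0,0,0,0],[0,0,0,0,0,0,0],[0,0,0,0,0,0,0],[0,0,0,0,0,0,0],[0,0,0,0,0,0,0]]]' 20
python3 j.py
```

```text
time_s: 33.55
eef_pos: [562.5, -48.5, 61.7]
ee_rot: [-0.0, 0.78, 0.625, -0.0]
force: [-1.3, 1.5, 3.2]
grip_width: 0.001
grip_force: 1.6
time_s: 34.35
eef_pos: [562.4, -50.6, 61.7]
ee_rot: [0.0, 0.78, 0.625, 0.0]
force: [1.8, 1.3, 4.1]
grip_width: 0.002
grip_force: 2.0
[(65, array([419.3, 263.4]))] [(61, array([431.5, 264.6]))] [1.33001897 1.59404766 3.81901725] [562.37349083 -50.57902754  61.66685558]
```

```bash
python3 -m crank '[[[0,0,0.01,0,0,0,0],[-0.02,0,0.005,0,0,0,0],[-0.02,0,0,0,0,0,0],[-0.02,0,0,0,0,0,0],[-0.02,0,0,0,0,0,0],[0,0,0,0,0,0,0],[0,0,0,0,0,0,0],[0,0,0,0,0,0,0]]]' 20
python3 j.py
```

```text
time_s: 35.2
eef_pos: [562.0, -52.5, 61.6]
ee_rot: [0.0, 0.78, 0.625, 0.0]
force: [0.3, 1.1, 7.2]
grip_width: 0.0
grip_force: 3.5
[(62, array([419.8, 264.2]))] [(62, array([432.2, 264.5]))] [0.63741603 1.10795436 6.96063918] [561.99045477 -52.46017878  61.59441959]
```

```bash
python3 -m crank '[[[-0.02,0,0,0,0,0,0],[-0.02,0,0,0,0,0,0],[-0.02,0,0,0,0,0,0],[-0.02,0,0,0,0,0,0],[0,0,0,0,0,0,0],[0,0,0,0,0,0,0],[0,0,0,0,0,0,0],[0,0,0,0,0,0,0]]]' 20
python3 j.py
```

```text
time_s: 36.05
eef_pos: [561.6, -54.1, 61.6]
ee_rot: [0.0, 0.78, 0.625, 0.0]
force: [0.7, 4.6, 6.5]
grip_width: -0.001
grip_force: 3.5
[(65, array([420.2, 263.9]))] [(61, array([432.5, 264.6]))] [1.21220086 3.83418021 6.62722989] [561.6218617  -54.13610849  61.61284317]
```

The tangential force jumped to about 4 N, so the socket is snug. I'll lift off and check.

```bash
python3 -m crank '[[[0,0,-0.2,0,0,0,0],[0,0,-0.5,0,0,0,0],[0,0,-0.8,0,0,0,0],[0,0,-0.9,0,0,0,0],[-0.9,0,-0.9,0,0,0,0],[-1,0,-0.6,0,0,0,0],[-1,0,0,0,0,0,0],[-1,0,0,0,0,0,0]]]' 20
python3 -m crank '[[[-1,0,0,0,0,0,0],[-1,0,0,0,0,0,0],[-1,0,0,0,0,0,0],[-1,0,0,0,0,0,0],[-0.6,0,0,0,0,0,0],[0,0,0,0,0,0,0],[0,0,0,0,0,0,0],[0,0,0,0,0,0,0]]]' 20
python3 - <<'E'
from h import *
T=pose(); print(T[:3,3]); i=capture("wrist"); t=capture("top")
cv2.imwrite("pics/w9.png",np.hstack([cv2.resize(i[0:300,170:470],(400,400)),cv2.resize(t[215:305,290:460],(400,212)).repeat(1,0) if 0 else cv2.copyMakeBorder(cv2.resize(t[225:305,380:460],(400,400)),0,0,0,0,0)]))
E
```

```text
time_s: 36.9
eef_pos: [539.8, -150.7, 159.8]
ee_rot: [0.001, 0.78, 0.625, 0.0]
force: [0.9, -0.2, -0.0]
grip_width: -0.0
grip_force: 0.0
time_s: 37.7
eef_pos: [515.3, -260.8, 158.8]
ee_rot: [-0.0, 0.78, 0.626, 0.0]
force: [0.1, 0.0, 0.1]
grip_width: 0.001
grip_force: 0.0
[ 515.32543472 -260.75471946  158.77774259]
```

View pics/w9.png

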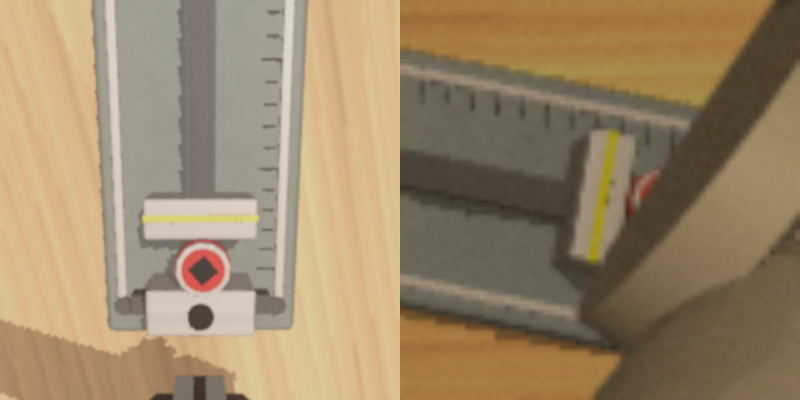

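The socket stands upright between the jaw (edge crop row 239) and the anvil (edge row ~291). I'll check the gap numerically.

Run:
```python
from h import *
T=pose(); i=capture("wrist"); g=cv2.cvtColor(i,cv2.COLOR_BGR2GRAY).astype(float)
for c in((282,298),(346,358)):
    d=np.diff(g[165:235,c[0]:c[1]].mean(1)); a=165+d[:28].argmin()+1; b=193+d[28:].argmax()+1
    p,q=at("wrist",(320,a),60,T),at("wrist",(320,b),60,T); print(a,b,np.linalg.norm(p-q))
```

```text
180 218 22.996208597847552
179 218 23.585580606735064
```

```bash
python3 -c "
from rig import *
print(finish_job())"
```

```text
the job is handed in; nothing more can be done
None
```

The red socket stands upright between the end stop and the jaw, held snug at an estimated 4 N. The robot is clear, and I handed the job in at about 38 s; the verdict wasn't shown.

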